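# Draw a plug gauge half out of a test block and hold it for reading

## Robot

A 6-joint arm with a two-finger parallel gripper is mounted at the origin on the work surface. World frame = base frame: x ahead of the robot, y to its left, z up, the work surface at z = 0. Lengths are in m, angles in rad, forces in N, time in s.
With the tool pointing down it reaches from about 0.275 to 0.825 m from the base axis. Payload 4.9 kg.
Tool frame: the origin (TCP) lies midway between the tips of the shut fingers; the grasp point (between the pads) lies 19 mm behind it (bot.grip_depth is the distance from the TCP to the grasp point, in m); z points along the fingers, y is the line along which they close (so a half turn about z gives the same grasp; the last joint's range is limited). The gripper opens to 85 mm and grips with 20 to 120 N. Pads are 22 mm wide; open, the fingers measure 114 mm over their backs; the gripper's body (76 mm by 85 mm) begins 54 mm behind the grasp point. The pads swing forward as they close: fully open they stand 13 mm farther back than shut.
Start: joints at [-1.389, 0.326, -0.193, 1.052, 0, 1.437], TCP at [0.171, -0.523, 0.231] pointing down, gripper open.
Joint ranges: [-2.65, 2.65], [-0.97, 1.79], [-1.3, 1.35], [-1.93, 2.1], [-1.47, 1.37], [-3.14, 3.14]. Speed limits (rad/s): [2.57, 2.57, 3.14, 3.14, 3.14, 3.14].

## Interface

Orientations are given as a unit quaternion [w, x, y, z].
In Python, from cell import bot gives the robot as it stands. Calls block until the motion is done:
- bot.move_pose(position, orientation): joint-space move of the TCP to a pose.
- bot.move_linear(position, speed=0.15, rotation=None, until_force=None): straight line of the TCP; rotation=None keeps the orientation; speed is the mean speed in m/s. With until_force (N) it stops when the force on the tool has changed by that much, and returns True; else False.
- bot.goto_joints(angles): joint-space move.
- bot.set_gripper(opening, grasp_force=None): opening from 0.0 (shut) to 1.0 (fully open); grasp_force is the grip in N (None keeps the last); returns when the fingers have stopped.
- bot.wait(seconds).
- bot.solve_ik(position, orientation): joint angles nearest the present ones, or None.
- bot.camera(name): name is "scene" or "side" or "wrist"; returns the picture (480x640x3 uint8, red, green, blue); there is no depth.
- bot.calibration(name): a dict with "mtx" (3x3 intrinsics, pixels), "extrinsics" (4x4, takes a point from world to camera coordinates); the wrist camera has in their place "hand_eye" (4x4, takes a point from camera to tool coordinates, whose origin is the TCP and whose axes are the flange's). Camera axes: x right, y down, z forward; pixel columns grow to the right and rows downward; lengths in m; the calibration is good to about 2 mm. A picture is of the moment at which its call begins: read the wrist's pose just before it. calibration takes no time and is no camera call.
A pose or a line that the arm cannot do raises bot.PlanningError and nothing moves.
- bot.close_job(): hands the job in; it is judged then, once.
Trained networks look in the newest picture that a camera, given by its name, has taken for a name from the list of things; names that differ only in an ending like _2 or _b are one class to them, and where a whole thing is asked for, a point or a joint stands for the part that bears it (a point fixed in the world has none). Each returns a list of dicts, best first, with "confidence" (0 to 1); they miss things now and then, are a little off and sometimes report something else, mostly with a low value. They report only what shows in the picture. A call takes as long as a camera call.
- bot.search_frame(camera, thing): "bbox" ([left, top, width, height] in pixels, round what is visible of it).
Readings, each from a call of its own:
- bot.read_clock(): time.
- bot.read_joint_positions(): joint angles.
- bot.read_joint_vel(): joint speeds.
- bot.read_joint_efforts(): joint torques, N m.
- bot.read_position(): TCP position.
- bot.read_tool_rot(): TCP orientation.
- bot.read_ft_force(): force on the tool from outside, world axes, zero at the start.
- bot.read_moment(): the same for the moment, N m.
- bot.read_gripper_width(): opening from 0.0 (shut) to 1.0 (fully open).
- bot.read_finger_force(): force on a finger pad.
Only numpy, scipy, OpenCV 4.12 (cv2) and the standard library are available. Lean on these libraries where they do the work, as an engineer would, in place of code of your own. Each camera call takes 0.05 s, during which the arm holds its last target. There are 200 camera calls.

## Task

Slide the carriage by its grip post out from under the overhanging probe bracket until it is against the end stop, both plug gauges still fully seated in the block. Then take the gauge with the tall slim handle and draw it straight up without forcing or dropping it, until the groove half way along its shank is level with the block's top face, never pulling it right out of its bore; finish while still holding it steady there, with the carriage still at its stop. Leave the squat-knobbed gauge seated and everything else on the table where it is.

Things in the scene. Friction and masses are not known exactly. Their poses are not given: they have to be found in the camera images.
- fixture: Fixed scanning fixture: grey base plate 235 x 430 x 12 mm with two rails along its own y. Origin on the table surface, midway between the rails; axes level, z up; the plate spans local x -85 to +150, y -230 to +200 mm. A stop bar 38 mm tall crosses the rails at local y -222 to -208. A column at local (122, 120) carries the overhanging probe bracket (see bracket_under).
- bracket_under (a point): centre of the underside of the overhanging bracket, 172 mm above the table, at fixture local (0, 120) mm. The bracket is 25 mm thick, 90 mm wide along y (local y 75 to 165) and spans local x -80 to +145 mm over the rails; a probe holder on it rises to 253 mm above the table.
- carriage (a joint): travel of the carriage along the rails, m. 0: block centred under the overhanging bracket (fixture local y +120 mm); grows as it moves along the fixture's -y; 0.17: against the end stop, block centre at local y -50. Sliding takes about 3 N; it stays where left. The carriage is a steel plate 130 x 215 x 12 mm, top face 32 mm above the table, carrying block and post.
- post_top (a point): centre of the top of the carriage's grip post: upright steel cylinder 18 mm in diameter rising 63 mm from the carriage plate, its top 95 mm above the table; it stands 135 mm from the block's centre on the end-stop side, clear of the overhanging bracket.
- block_top (a point): centre of the top face of the light-alloy test block that is part of the carriage: 130 (local x) x 80 (local y) x 64 mm tall, top face 96 mm above the table; axes parallel to the fixture's. Two vertical 25 mm through bores at local x -32 and +32 mm, y 0.
- bore_near (a point): centre of the mouth, in the block's top face, of the bore at local x -32 mm (nearer the robot)
- bore_far (a point): centre of the mouth, in the block's top face, of the bore at local x +32 mm (farther from the robot)
- tall_gauge: the plug gauge to pull, loose in one of the two bores (either one), steel, 0.3 to 0.5 kg: shank 24 mm across, 60 mm long; collar 34 mm across, 6 mm thick; slim round handle 20 mm across, 50 mm tall. Origin: centre of the shank's foot; z up its axis (collar 60 to 66, handle 66 to 116 mm). Seated, the collar rests on the block's top face and the handle's top is 152 mm above the table.
- groove (a point): centre, on the axis, of the dark 6 mm wide groove round the tall gauge's shank, 30 mm above its foot (half way along the shank); seated it is 30 mm below the block's top face.
- squat_gauge: the other plug gauge, loose in the other bore: same shank and collar, but a squat knob 36 mm in diameter and only 18 mm tall. Origin: centre of the shank's foot; z up along its axis.
- couplant_bottle: bystander: squeeze bottle with a tall thin spout, 58 mm diameter, 165 mm tall, standing on the table at the fixture's left (+y) end. Origin at the centre of the underside.
- step_wedge: bystander: steel four-step wedge, 30 x 88 x 40 mm, on the table between fixture and robot. Origin at the centre of the underside.
- ring_gauge: bystander: steel ring, 44 mm across, 14 mm tall, lying on the fixture's base plate along its far edge. Origin at the centre of the underside.
- probe: bystander: small cylinder 22 mm across, 30 mm tall, standing on the base plate along its far edge. Origin at the centre of the underside.
- rounded_block: bystander: steel block 30 x 150 x 55 mm with one rounded end, on the table to the right.
- screwdriver: bystander: screwdriver lying on the table to the left.

How it is judged:
By the outcome, as a careful person would: the job done as asked, in the order asked, and still so for the second after the job is handed in, while the arm keeps its last pose, push and grip.
It also fails if it takes over 48 s, if anything falls off the work surface, if the arm or the gripper's body presses on something with over 40 N, if the wrist force passes 120 N, or if a joint passes its speed limit or range.

## Working session

There is one attempt and no reset: what is moved stays moved. The work goes in short steps, each a Python script; the robot and the scene stay as the last script left them, time stands still between calls to the robot, and variables do not carry over. Pictures are saved under pics/ and viewed, at most 10 in all, crops included, and the job is handed in when it is done.

```bash
mkdir -p pics; ls
cat > h.py <<'E'
from cell import bot
import numpy as np, cv2
def cal(c):
    k=bot.calibration(c); return np.array(k["mtx"]),k
def ray(c,uv,z,pose=None):
    K,k=cal(c)
    d=np.linalg.inv(K)@[uv[0],uv[1],1]
    if "extrinsics" in k:
        T=np.linalg.inv(np.array(k["extrinsics"]))
    else: T=pose@np.array(k["hand_eye"])
    o=T[:3,3]; w=T[:3,:3]@d
    return o+w*(z-o[2])/w[2]
def tcp():
    from scipy.spatial.transform import Rotation as R
    q=bot.read_tool_rot(); T=np.eye(4); T[:3,:3]=R.from_quat([q[1],q[2],q[3],q[0]]).as_matrix(); T[:3,3]=bot.read_position(); return T
def snap(c,n):
    im=bot.camera(c); cv2.imwrite(f"pics/{n}.png",im[:,:,::-1]); return im
E
python3 - <<'E'
from h import *
a=snap("scene","s1"); b=snap("side","d1")
for c in("scene","side"):
    for t in("tall_gauge","squat_gauge","post_top","block_top","fixture","couplant_bottle"):
        print(c,t,[(np.round(r["bbox"]).tolist(),round(r["confidence"],2)) for r in bot.search_frame(c,t)[:2]])
    print(np.round(np.array(bot.calibration(c)["extrinsics"]),2).tolist())
print(bot.read_tool_rot(),bot.read_clock(),bot.read_gripper_width())
E
```

```text
pics
scene tall_gauge [([490.0, 267.0, 31.0, 33.0], 0.73)]
scene squat_gauge []
scene post_top [([300.0, 241.0, 88.0, 59.0], 0.86)]
scene block_top [([302.0, 238.0, 90.0, 61.0], 0.79), ([492.0, 268.0, 26.0, 32.0], 0.74)]
scene fixture [([225.0, 206.0, 171.0, 124.0], 0.87)]
scene couplant_bottle [([397.0, 270.0, 20.0, 47.0], 0.9), ([299.0, 240.0, 92.0, 61.0], 0.43)]
[[-0.49, 0.87, -0.01, 0.29], [0.63, 0.34, -0.7, -0.26], [-0.61, -0.35, -0.71, 1.91], [0.0, 0.0, 0.0, 1.0]]
side tall_gauge [([293.0, 257.0, 9.0, 24.0], 0.53)]
side squat_gauge [([308.0, 267.0, 16.0, 15.0], 0.42)]
side post_top [([276.0, 262.0, 73.0, 54.0], 0.94), ([310.0, 268.0, 15.0, 19.0], 0.23)]
side block_top [([274.0, 263.0, 75.0, 57.0], 0.89), ([253.0, 278.0, 20.0, 53.0], 0.41)]
side fixture [([253.0, 224.0, 128.0, 104.0], 0.92)]
side couplant_bottle [([255.0, 279.0, 19.0, 54.0], 0.68), ([277.0, 261.0, 74.0, 56.0], 0.53)]
[[-0.82, -0.57, 0.02, 0.48], [-0.3, 0.4, -0.86, 0.31], [0.49, -0.71, -0.5, 1.3], [0.0, 0.0, 0.0, 1.0]]
[ 2.22216185e-05  9.87557524e-01  1.57258186e-01 -9.83534072e-06] 0.7 0.9987894744132116
```

View pics/s1.png

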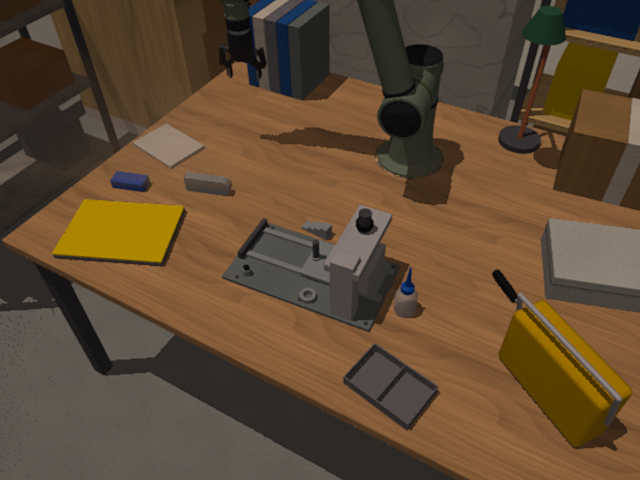

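View pics/d1.png

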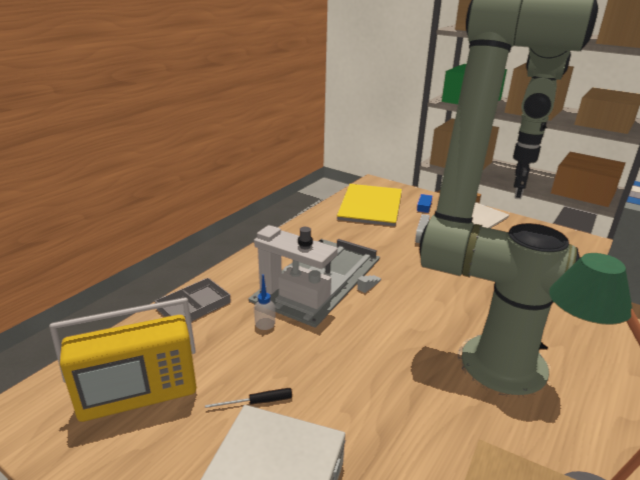

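The scene view shows the post top at about (316,241), stop bar top ends at (266,221) and (240,254), and plate corners at (225,277) and (372,327). In the side view the slim handle (297,262) looks like it is in the far bore and the squat knob (314,274) in the near one.

Run:
```python
from h import *
print("post",ray("scene",(316,241),.095))
for uv in((225,277),(372,327)): print("corner",ray("scene",uv,.012))
for uv in((266,221),(240,254)): print("stop",ray("scene",uv,.038))
print("bottle top",ray("scene",(408,268),.165))
print("tall",ray("side",(297,258),.152),"squat",ray("side",(314,271),.118))
print(np.round(np.array(bot.calibration("wrist")["hand_eye"]),3).tolist())
```

```text
post [ 0.56974647 -0.03162181  0.095     ]
corner [ 0.73640852 -0.22271136  0.012     ]
corner [0.69338162 0.19724243 0.012     ]
stop [ 0.52200402 -0.22745261  0.038     ]
stop [ 0.66550221 -0.21916768  0.038     ]
bottle top [0.6005486  0.23893569 0.165     ]
tall [0.58382201 0.10610052 0.152     ] squat [0.53588166 0.08943795 0.118     ]
[[0.002, -0.957, -0.289, 0.074], [1.0, 0.001, 0.001, -0.001], [-0.0, -0.289, 0.957, -0.142], [0.0, 0.0, 0.0, 1.0]]
```

```bash
cat >> h.py <<'E'
def quat(a): return [0,np.cos(a/2),np.sin(a/2),0]
E
python3 - <<'E'
from h import *
print(bot.solve_ik([.567,-.03,.23],quat(.09)))
bot.move_pose([.567,-.03,.23],quat(.09))
T=tcp(); np.save("T1.npy",T); snap("wrist","w1")
print(T[:3,3],bot.read_clock(), bot.read_joint_positions())
for t in("post_top","tall_gauge","squat_gauge"):
  print(t,[(np.round(r["bbox"]).tolist(),round(r["confidence"],2)) for r in bot.search_frame("wrist",t)[:2]])
E
```

```text
[-0.18285122  0.35992497 -0.14693868  1.06393267  0.          2.86874143]
[ 0.56698349 -0.03085885  0.2300081 ] 3.0083 [-1.84371853e-01  3.59928109e-01 -1.46894560e-01  1.06391382e+00
 -2.13602483e-04  2.86868151e+00]
post_top [([168.0, 149.0, 175.0, 149.0], 0.89), ([328.0, 289.0, 76.0, 44.0], 0.36)]
tall_gauge []
squat_gauge [([181.0, 251.0, 9.0, 24.0], 0.42)]
```

View pics/w1.png

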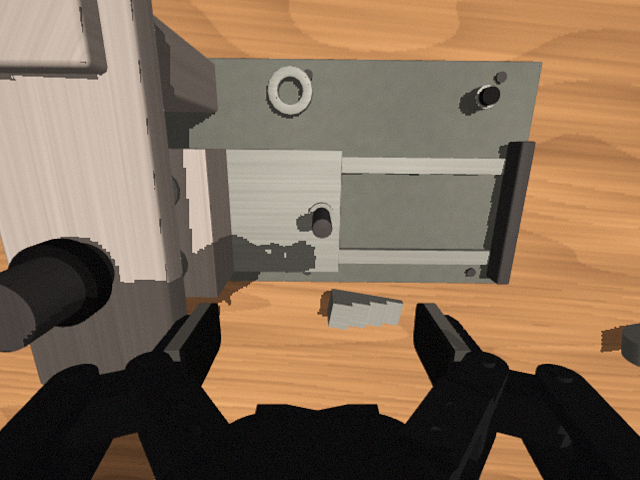

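The wrist view shows the post top at about (321,229), the plate's far edge from (230,60) to (541,62), and the ring gauge and probe standing clear near that edge.

Run:
```python
from h import *
T=np.load("T1.npy"); r=lambda uv,z: ray("wrist",uv,z,T)
print("post",r((321,229),.095), "base",r((320,211),.032))
a,b=r((230,60),.012),r((541,62),.012); print("edge",a,b,"yaw",np.arctan2(b[0]-a[0],a[1]-b[1]))
a,b=r((342,158),.0),r((342,158),.026); print(a,b)
a,b=r((341,151),.032),r((340,271),.032); print("plate edge",a,b,np.arctan2(a[1]-b[1],a[0]-b[0]))
a,b=r((534,142),.038),r((508,283),.038); print("stop",a,b,np.arctan2(a[1]-b[1],a[0]-b[0]))
a,b=r((232,60+90),.032),r((341,151),.032);print("pl far",np.arctan2(b[0]-a[0],a[1]-b[1]))
```

```text
post [ 0.57356862 -0.03329316  0.095     ] base [ 0.57730689 -0.03271204  0.032     ]
edge [0.71345664 0.06761854 0.012     ] [ 0.73907831 -0.233811    0.012     ] yaw 0.08479666935681707
[ 0.6315097  -0.05197721  0.        ] [ 0.63216774 -0.04997542  0.026     ]
plate edge [ 0.63887216 -0.04778008  0.032     ] [ 0.51291759 -0.06078683  0.032     ] 0.10290070447038621
stop [ 0.6639703  -0.23153372  0.038     ] [ 0.51778156 -0.24421741  0.038     ] 0.08654567774187627
pl far 0.08159479976638886
```

Run:
```python
from h import *
yaw=.087; p=np.array([.5735,-.033])
bot.move_linear([*p,.20],rotation=quat(yaw))
print(bot.move_linear([*p,.056],speed=.12,until_force=10))
bot.set_gripper(0.0,grasp_force=20)
print("grip",bot.read_gripper_width(),bot.read_finger_force(),bot.read_ft_force())
s=np.array(bot.read_position()); d=np.array([np.sin(yaw),-np.cos(yaw),0])
print(bot.move_linear(s+d*.182,speed=.06,until_force=12))
e=np.array(bot.read_position()); print("travel",(e-s)@d,s,e,bot.read_ft_force(),bot.read_clock(),bot.read_gripper_width())
```

```text
False
grip 0.20210337498621334 23.052761256694794 [-1.64377094 -5.04761038  1.55541756]
True
travel 0.16991588852703374 [ 0.57369589 -0.03470145  0.05627337] [ 0.58701405 -0.20410081  0.05628522] [0.37921123 1.07330029 4.7079486 ] 8.0417 0.20103323236500495
```

Run:
```python
from h import *
yaw=.087; d=np.array([np.sin(yaw),-np.cos(yaw),0]); lx=np.array([np.cos(yaw),np.sin(yaw),0])
s=np.array(bot.read_position())
print(bot.move_linear(s+d*.003,speed=.03,until_force=8))
e=np.array(bot.read_position()); print(e,bot.read_ft_force())
bot.set_gripper(1.0); 
e2=e.copy(); e2[2]=.20; bot.move_linear(e2,speed=.2)
g=e-d*.135+lx*.032; print("gauge",g)
g[2]=.22; bot.move_linear(g,speed=.2)
T=tcp(); np.save("T2.npy",T); snap("wrist","w2")
for t in("tall_gauge","squat_gauge"):
  print(t,[(np.round(r["bbox"]).tolist(),round(r["confidence"],2)) for r in bot.search_frame("wrist",t)[:2]])
# expected projections
K,k=cal("wrist"); C=np.linalg.inv(T@np.array(k["hand_eye"]))
for z in(.102,.152):
  c=K@(C@[g[0],g[1],z,1])[:3]; print(z,c[:2]/c[2])
print(bot.read_clock())
```

```text
False
[ 0.58698928 -0.20409452  0.05626273] [-1.92480812  8.93668051  6.0501505 ]
gauge [ 0.60713806 -0.06682461  0.05626273]
tall_gauge [([296.0, 218.0, 43.0, 53.0], 0.75)]
squat_gauge [([296.0, 290.0, 41.0, 50.0], 0.62)]
0.102 [317.31932933 240.63043365]
0.152 [317.27358996 261.31693363]
10.825
```

View pics/w2.png

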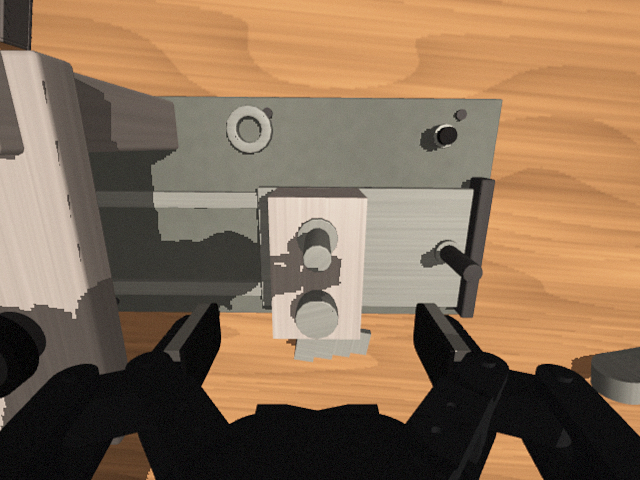

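The view confirms the slim handle in the far bore, with its top at (317,258) against a predicted (317,261). The squat knob is in the near bore, and the carriage plate edge at about x=473 is against the stop bar.

Run:
```python
from h import *
T=np.load("T2.npy"); yaw=.087; d=np.array([np.sin(yaw),-np.cos(yaw),0]); lx=np.array([np.cos(yaw),np.sin(yaw),0])
g=np.array([.60714,-.06682,.152]); m=ray("wrist",(317,258),.152,T); print("meas",m,(m-g)@lx,(m-g)@d)
g=g+lx*((m-g)@lx)*.8
g[2]=.17; bot.move_linear(g,speed=.1)
bot.set_gripper(.45)
g[2]=.111; print(bot.move_linear(g,speed=.06,until_force=6),bot.read_position(),bot.read_ft_force())
bot.set_gripper(0.0,grasp_force=30)
bot.wait(.3)
print(bot.read_gripper_width(),bot.read_finger_force(),bot.read_ft_force(),bot.read_moment(),bot.read_position(),bot.read_clock())
snap("wrist","w3")
```

```text
meas [ 0.60946244 -0.06643484  0.152     ] 0.002347127589310897 -0.00018190567777759848
False [ 0.60939594 -0.06673376  0.11146709] [-0.05580718  0.03339041 -0.08621218]
0.22054259723691122 29.69444453716278 [-0.64024459 -0.85229579  5.84451426] [-0.23413646  0.15568388  0.00822542] [ 0.60942967 -0.066926    0.11161771] 13.725
```

View pics/w3.png

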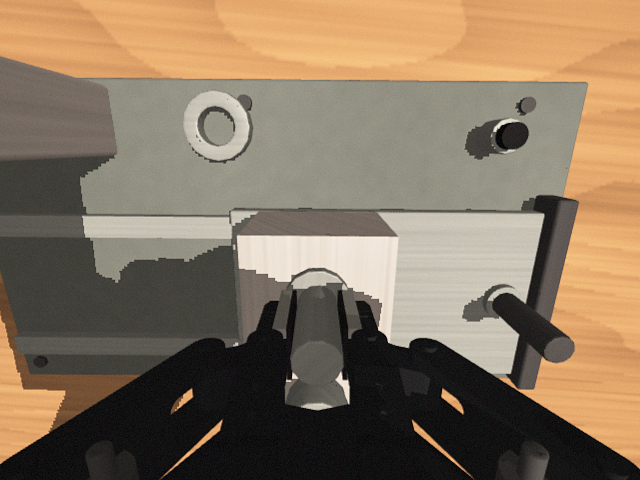

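The handle is centred between the pads with low side forces, and the carriage plate still meets the stop. Next I'll lift slowly while watching the force.

Run:
```python
from h import *
p=np.array(bot.read_position()); z0=p[2]
for h in(.004,.012,.022,.030):
  q=p.copy(); q[2]=z0+h
  st=bot.move_linear(q,speed=.02,until_force=20); print(h,st,np.round(bot.read_position()-p,4),np.round(bot.read_ft_force(),1),bot.read_gripper_width())
  if st: break
bot.wait(.3)
print(np.round(bot.read_position()-p,4),np.round(bot.read_ft_force(),1),bot.read_finger_force(),bot.read_clock())
snap("wrist","w4"); snap("side","d4")
im=cv2.imread("pics/d4.png")[200:340,220:400]; cv2.imwrite("pics/d4c.png",cv2.resize(im,None,fx=4,fy=4,interpolation=2))
```

```text
0.004 False [-0.0004  0.0003  0.0034] [ 1.6  0.2 -3.5] 0.22495983943040085
0.012 False [-0.0001  0.0001  0.0121] [ 0.   0.7 -3.5] 0.22281382166084515
0.022 False [0.     0.     0.0221] [ 0.1  0.1 -3.1] 0.22514742654655095
0.03 False [ 0.0001 -0.      0.0301] [-0.9 -0.6 -2.7] 0.22386980357446595
[-0.0001  0.      0.0299] [-0.4 -0.4 -3. ] 29.575575292110443 16.2083
```

View pics/w4.png

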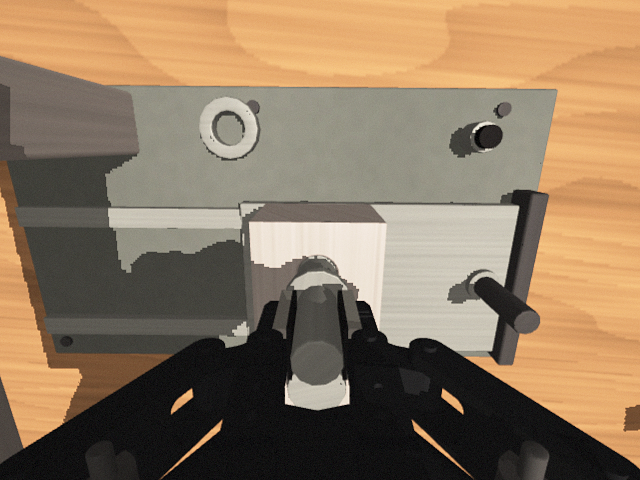

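View pics/d4c.png

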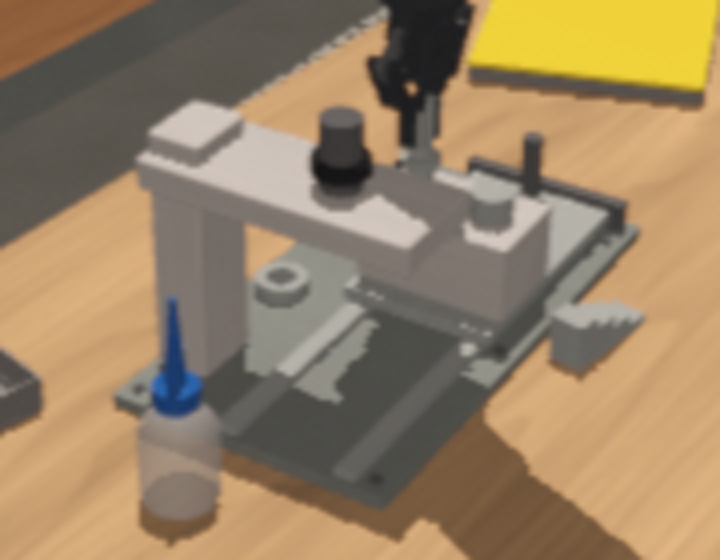

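The gauge is up 30 mm with no slip in the fingers: the handle top is at (317,363) in both wrist views. The groove shows at the block face near (317,265), the squat gauge is seated and the carriage is still at the stop.

```bash
python3 -c "
from h import *
print(bot.close_job())"
```

```text
the job is handed in; nothing more can be done
None
```

The job is handed in: the carriage is against its stop and the tall gauge is held steady 30 mm up, groove level with the block's top face; the squat gauge stayed seated and the arm touched nothing else.

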